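# Level the two telescoping display stands

### The job

The two display stands should stand level. Collapse the taller one by one hole: press the spring button in the middle of its plate to free the tube, start the tube down, let the button go and push the plate down until the tube clicks into its next hole, with the button sprung back up. Leave the lower stand as it is.

Things in the scene. Friction and masses are not known exactly. Their poses are not given: they have to be found in the camera images.
- tall_plate (a point): centre of the top face of the taller stand's plate, 235 mm above the counter at the start; z up. Stand: foot 120 mm across, fixed to the counter; upright dark outer tube 34 mm thick, its collar's top at 142 mm; brass inner tube carrying a level round dark wooden plate, 150 mm across, 8 mm thick, with a brass push button 28 mm across at its centre. Holes 40 mm apart down one side.
- tall_tube (a joint): m that the taller stand's inner tube has been lowered: 0 at the start (top hole), 0.040 in the next hole (plate top at 195 mm, level with the other stand), 0.080 in the last. Play in a hole: 2 mm. Freed, it stays by friction where it is left, does not sink by itself, and takes 6 to 9 N to push down; locked in a hole it stops dead.
- tall_button (a joint): m that its button is pressed in: 0 up (top 12 mm above the plate), 0.010 fully in (2 mm above). Spring 2.4 to 5.4 N; frees the tube from 0.007. Let go when the tube is 15 to 30 mm down, it stays at about 0.006, the pin riding on the tube wall, until the tube reaches the next hole, where the pin springs in and the button up. Held in, it lets the tube slide past holes.
- low_plate (a point): centre of the top face of the lower stand's plate, 195 mm above the counter: a stand of the same kind, already in its second hole, at least 240 mm to one side of the taller one. Not to be moved.

How it is judged (in metres and radians):
On the way:
1. the taller stand's button is pressed in at least 5 mm while its tube is still above half way to the next hole (value of joint tall_button above 0.005 m and value of joint tall_tube below 0.02 m), for 0.05 s.
At the end, for the whole second after the job is handed in: The taller stand's tube rests one hole (40 mm, within 6 mm) lower than at the start, its button is up again (less than 3 mm pressed), and the lower stand's plate is within 8 mm of where it was (value of joint tall_tube between 0.034 and 0.046 m and value of joint tall_button below 0.003 m and velocity of joint tall_tube between -0.005 and 0.005 m/s and distance of low_plate from where it was at the start of the episode below 0.008 m); the robot touches nothing.
It fails at once if the lower stand's plate is moved by more than 15 mm (distance of low_plate from where it was at the start of the episode above 0.015 m).
It also fails if it takes over 32 s, if anything falls off the work surface, if the arm or the gripper's body presses on something with over 40 N, if the wrist force passes 120 N, or if a joint passes its speed limit or range.

### The arm

A 6-joint arm with a two-finger parallel gripper is mounted at the origin on a cart in front of the work surface, level with it; the furniture and walls round the work are solid. World frame = base frame: x ahead of the robot, y to its left, z up, the work surface at z = 0. Lengths are in mm, angles in degrees, forces in N, time in s.
With the tool pointing down it reaches from about 350 to 850 mm from the base axis. Payload 8.1 kg.
Tool frame: the origin (TCP) lies midway between the tips of the shut fingers; the grasp point (between the pads) lies 19 mm behind it; z points along the fingers, y is the line along which they close (so a half turn about z gives the same grasp; the last joint's range is limited). The gripper opens to 85 mm and grips with 20 to 120 N. Pads are 22 mm wide; open, the fingers measure 114 mm over their backs; the gripper's body (76 mm by 85 mm) begins 54 mm behind the grasp point. The pads swing forward as they close: fully open they stand 13 mm farther back than shut.
Start: joints at [62.888, 7.471, 85.268, -0, 87.261, -4.893], TCP at [226.871, 555.459, 231.292] pointing down, gripper open.
Joint ranges: [-169.43, 169.43], [-51.17, 129.36], [1.28, 143.12], [-76.62, 256.62], [0, 156.53], [-152.29, 152.29]. Speed limits (degrees/s): [136.94, 136.94, 159.86, 180, 180, 180].

### API

Orientations are given as [roll, pitch, yaw] about the fixed x, y, z axes, in that order (R = Rz(yaw) Ry(pitch) Rx(roll)).
In Python, from bench import r, viewer, sense gives the robot as it stands (r), with the cameras (viewer) and the readings as plain functions.
- The arm moves only by the tool inch_along, called after "Emit:" in YAML: its name, and indented under it one key for each argument. Schema: {"type":"object","properties":{"segments":{"type":"array","items":{"type":"array","items":{"type":"number"},"minItems":7,"maxItems":7},"minItems":1,"maxItems":8},"grip_force":{"type":"number"},"only":{"type":"string"},"quiet":{"type":"boolean"},"lines":{"type":"string"}},"required":["segments"],"additionalProperties":false}. segments is a list of rows, 1 to 8 of them, each of 7 numbers: a rotation vector rx, ry, rz in units of 10 degrees, then dx, dy, dz in cm, then the finger opening in mm; each row is the pose to reach, as a shift and turn from the pose commanded when the call began, along the tool's axes at that moment; what a row does not reach only later rows make up. A row lasts 1/8 s, in which the tool goes at most 62.5 mm and 10.7 degrees, less where a joint would pass 70% of its speed; a pose out of reach is approached as far as the arm can. The fingers move at their own pace and stop on an object; grip_force is the grip in N (left out, the last holds). Time passes only in rows, so rows that do not move let the fingers close. The tool returns the time, the measured TCP pose, the force, the opening and the grip force at its end. only (a regular expression) keeps the lines of the reply that match it, lines (a string "A,B") keeps lines A to B, and quiet returns only ok. Input that does not fit is refused with a message, and nothing moves.
- sense(): the state, without advancing time (a new reading comes with each control period).
- viewer.snapshot(name): name is "side" or "top" or "wrist"; returns a dict with "pixels" (384x512x3 uint8, blue, green, red), "fx", "fy", "cx", "cy" (pixels), "D" ([k1, k2, p1, p2, k3] as OpenCV has them; the pictures are not rectified), "pose" (4x4, takes a point from camera to world coordinates). Camera axes: x right, y up, looking along -z (the intrinsics and any distortion apply to the point x, -y, -z); pixel columns grow to the right and rows downward; lengths in mm; the calibration is good to about 2 mm. A picture is of the moment at which its call begins. There is no depth.
- r.hand_in(): hands the job in; it is judged then, once.
The state is a dict: "time": time; "joint_pos": joint angles; "qd": joint speeds; "joint_efforts": joint torques, N m; "tool_pos": TCP position; "tcp_rot": TCP orientation; "ft_force": force on the tool from outside, world axes, zero at the start; "wrist_torque": the same for the moment, N m; "finger_gap": finger opening in mm; "grip_force": force on a finger pad.
Only numpy, scipy, OpenCV 4.12 (cv2) and the standard library are available. Lean on these libraries where they do the work, as an engineer would, in place of code of your own. Each camera call takes 0.05 s, during which the arm holds its last target. There are 200 camera calls.

## Working session

There is one attempt and no reset: what is moved stays moved. The work goes in short steps, Python scripts to look and compute and a tool call to move; the robot and the scene stay as the last step left them, time stands still between calls to the robot, and variables do not carry over. Pictures are saved under pics/ and viewed, at most 10 in all, crops included, and the job is handed in when it is done.

```bash
mkdir -p pics
```

Run:
```python
from bench import r, viewer, sense
import cv2,numpy as np
for n in("side","top"):
    s=viewer.snapshot(n); cv2.imwrite(f"pics/{n}0.png",s["pixels"]); print(n,s["fx"],s["cx"],s["cy"],s["D"],np.round(s["pose"],3).tolist())
q=sense();print(q["tool_pos"],q["tcp_rot"],q["time"],q["ft_force"])
```

```text
side 457.52658654993525 255.25326372934668 191.34437658277704 [-0.04789742  0.          0.          0.          0.        ] [[0.937, 0.205, -0.283, 242.8], [-0.349, 0.549, -0.759, -823.391], [0.0, 0.81, 0.586, 850.202], [0.0, 0.0, 0.0, 1.0]]
top 471.95138046523704 258.811282519759 197.17358909626574 [-0.11788736  0.          0.          0.          0.        ] [[-0.027, 0.995, -0.092, 462.192], [-1.0, -0.025, 0.014, 17.287], [0.012, 0.093, 0.996, 1311.192], [0.0, 0.0, 0.0, 1.0]]
[226.65019978 555.00976167 230.31735236] [-1.79902507e+02 -6.88917052e-03  1.57780355e+02] 0.1 [ 0.56946655  0.31299345 -0.57264369]
```

View pics/side0.png

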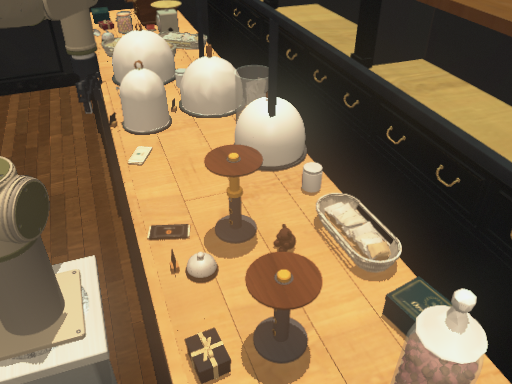

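View pics/top0.png

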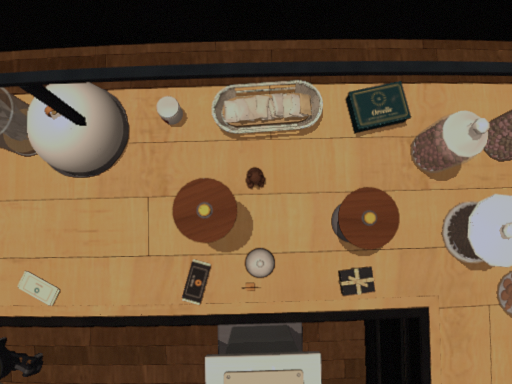

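The side view shows two plates. The far one has its button near (234,157) with the brass tube exposed, so it looks like the taller. The near one is at (284,274). In the top view their buttons are at (204,210) and (370,218). Next I'll triangulate all four.

Create h.py:
```python
import cv2,numpy as np
from bench import r, viewer, sense
def ray(s,uv):
    K=np.array([[s["fx"],0,s["cx"]],[0,s["fy"],s["cy"]],[0,0,1.]])
    x,y=cv2.undistortPoints(np.array([[uv]],float),K,np.array(s["D"],float))[0,0]
    P=np.array(s["pose"]); d=P[:3,:3]@[x,-y,-1]; return P[:3,3],d/np.linalg.norm(d)
def tri(a,b):
    (p,d),(q,e)=a,b
    t=np.linalg.lstsq(np.c_[d,-e],q-p,rcond=None)[0]
    A,B=p+t[0]*d,q+t[1]*e; return (A+B)/2,np.linalg.norm(A-B)
def blob(s,near,R=18):
    m=cv2.inRange(cv2.cvtColor(s["pixels"],cv2.COLOR_BGR2HSV),(18,140,110),(32,255,255))
    w=np.zeros_like(m); cv2.circle(w,near,R,255,-1); m&=w
    n,_,st,c=cv2.connectedComponentsWithStats(m); k=1+np.argmax(st[1:,4]); return c[k],st[k]
```

Run:
```python
from h import *
S=viewer.snapshot("side");T=viewer.snapshot("top")
for a,b in(((234,157),(204,210)),((284,274),(370,218))):
    A,sa=blob(S,a,12);B,sb=blob(T,b,12); print(A,sa,B,sb,tri(ray(S,A),ray(T,B)))
    # plate centroid (reddish-brown) in both
    out=[]
    for s,c,R in((S,a,48),(T,b,40)):
        m=cv2.inRange(cv2.cvtColor(s["pixels"],cv2.COLOR_BGR2HSV),(0,110,40),(12,255,150))
        w=np.zeros_like(m);cv2.circle(w,c,R,255,-1);m&=w
        cs=max(cv2.findContours(m,0,2)[0],key=cv2.contourArea); e=cv2.fitEllipse(cv2.convexHull(cs));print(e);out.append(ray(s,e[0]))
    print("plate",tri(*out))
```

```text
[233.10526316 155.13157895] [229 153   9   5  38] [203.73267327 209.67326733] [198 205  12  11 101] (array([536.50248644, 127.25962052, 245.19965511]), np.float64(1.7597397136821873))
((233.2584228515625, 159.8314971923828), (30.656620025634766, 57.41056442260742), 88.26385498046875)
((204.52365112304688, 210.03773498535156), (63.76126480102539, 63.950782775878906), 7.513812065124512)
plate (array([536.48567008, 126.90733245, 231.40341268]), np.float64(1.5837066391246821))
[283.5 274. ] [278 270  12   9  94] [369.43333333 217.55555556] [364 213  11  11  90] (array([ 510.41009358, -259.68674722,  203.48618599]), np.float64(1.8049843616821386))
((283.38311767578125, 279.87603759765625), (59.26512908935547, 74.78145599365234), 94.96170043945312)
((368.0892028808594, 218.0316925048828), (60.45823669433594, 61.855613708496094), 173.3514404296875)
plate (array([ 510.2546981 , -260.34726083,  187.81365347]), np.float64(2.2803658752618055))
```

The rows are not in the units I measure in: shifts go in cm and turns go in units of 10 degrees. I convert before sending: -162 mm is -16.2, -100 mm is -10.

Emit:
inch_along:
  segments:
    - [0, 0, 0, -2, -1.2, -5, 0]
    - [0, 0, 0, -6, -3.8, -8, 0]
    - [0, 0, 0, -11, -6.8, -8, 0]
    - [0, 0, 0, -16, -10, -8, 0]
    - [0, 0, 0, -21, -13.1, -8, 0]
    - [0, 0, 0, -26, -16.2, -8, 0]
    - [0, 0, 0, -31, -19.3, -8, 0]
    - [0, 0, 0, -35, -21.8, -8, 0]
  grip_force: 40

```text
time: 1.2
tool_pos: [469.4, 219.2, 311.2]
tcp_rot: [-180.0, 0.0, 157.7]
ft_force: [0.8, 0.5, 0.2]
finger_gap: -0.1
grip_force: 0.0
```

Converted, -97 mm is -9.7, -60 mm is -6.

Emit:
inch_along:
  segments:
    - [0, 0, 0, -4, -2.5, 0, 0]
    - [0, 0, 0, -8, -5, 1.5, 0]
    - [0, 0, 0, -9.7, -6, 4, 0]
    - [0, 0, 0, -9.7, -6, 4, 0]

```text
time: 1.7
tool_pos: [534.7, 127.6, 268.5]
tcp_rot: [-179.8, -0.2, 157.6]
ft_force: [-0.1, 0.8, 0.4]
finger_gap: -0.1
grip_force: 0.0
```

Run:
```python
from h import *
s=viewer.snapshot("side");t=viewer.snapshot("top")
cv2.imwrite("pics/a.png",np.hstack([cv2.resize(x["pixels"][y0:y0+150,x0:x0+150],(400,400)) for x,x0,y0 in((s,160,60),(t,130,130))]))
```

```text
(no output)
```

View pics/a.png

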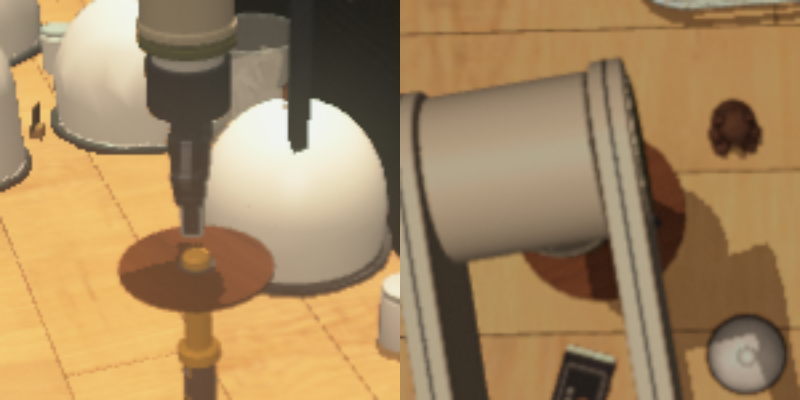

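The left crop shows the shut fingertips at (192,235), directly over the button at (195,258). The right crop is mostly covered by the arm. I'll press now.

Emit:
inch_along:
  segments:
    - [0, 0, 0, -0.2, 0.1, 1.8, 0]
    - [0, 0, 0, -0.2, 0.1, 2.2, 0]
    - [0, 0, 0, -0.2, 0.1, 2.6, 0]
    - [0, 0, 0, -0.2, 0.1, 3, 0]
    - [0, 0, 0, -0.2, 0.1, 3, 0]

```text
time: 2.42
tool_pos: [537.8, 129.6, 241.6]
tcp_rot: [180.0, 0.0, 157.8]
ft_force: [-2.2, 2.2, 4.5]
finger_gap: -0.2
grip_force: 1.9
```

```bash
python3 -c "
from bench import r, viewer, sense
print(sense()['ft_force'])"
```

```text
[-2.17894577  2.15773262  4.48124639]
```

Converted, -2 mm is -0.2, 24 mm is 2.4.

Emit:
inch_along:
  segments:
    - [0, 0, 0, 0, -0.2, 0.5, 0]
    - [0, 0, 0, 0, -0.2, 1, 0]
    - [0, 0, 0, 0, -0.2, 1.5, 0]
    - [0, 0, 0, 0, -0.2, 2, 0]
    - [0, 0, 0, 0, -0.2, 2.4, 0]
    - [0, 0, 0, 0, -0.2, 2.4, 0]

```text
time: 3.18
tool_pos: [537.8, 127.6, 217.7]
tcp_rot: [179.9, 0.1, 157.8]
ft_force: [1.4, 3.9, 5.8]
finger_gap: -0.0
grip_force: 2.5
```

Emit:
inch_along:
  segments:
    - [0, 0, 0, 0, 0, -3, 0]
    - [0, 0, 0, 0, 0, -6, 30]
    - [0, 0, 0, 0, 0, -6, 60]
    - [0, 0, 0, 0, 0, -6, 60]
    - [0, 0, 0, 0, 0, -6, 60]

```text
time: 3.8
tool_pos: [536.3, 127.1, 275.6]
tcp_rot: [-179.9, -0.1, 157.8]
ft_force: [0.4, -0.2, -0.6]
finger_gap: 60.2
grip_force: 0.0
```

Run:
```python
from h import *
s=viewer.snapshot("side")
cv2.imwrite("pics/b.png",cv2.resize(s["pixels"][90:270,150:330],(590,590)))
m=cv2.inRange(cv2.cvtColor(s["pixels"],cv2.COLOR_BGR2HSV),(0,110,40),(12,255,150))
w=np.zeros_like(m);cv2.circle(w,(234,170),52,255,-1);m&=w
e=cv2.fitEllipse(cv2.convexHull(max(cv2.findContours(m,0,2)[0],key=cv2.contourArea)));print(e)
p,d=ray(s,e[0]); # height on the axis of the tube
t=np.dot(np.array([536.5,127])-p[:2],d[:2])/np.dot(d[:2],d[:2]);print(p+t*d)
```

```text
((233.54974365234375, 166.46441650390625), (31.077709197998047, 56.746681213378906), 88.31539154052734)
[537.45304725 126.70443141 211.27272125]
```

View pics/b.png

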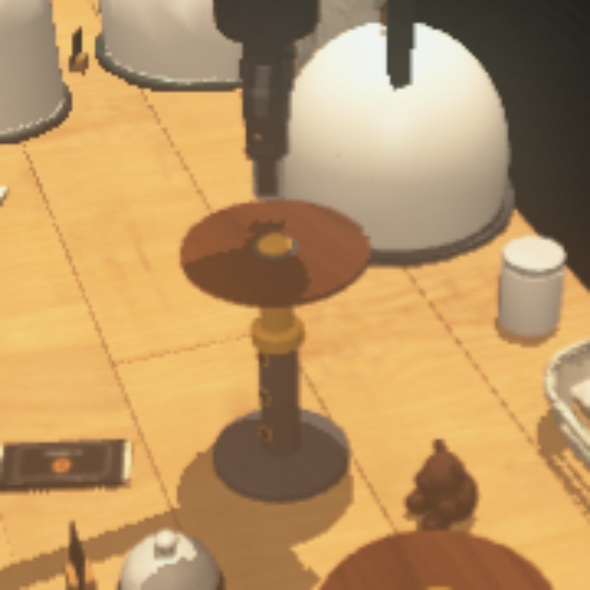

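The plate in the crop (275,250) is about 20 mm lower, near 215 mm, and the fingers are clear above it. The button is partly up. Next I'll push the plate with the open fingers straddling the button.

Converted, 80 mm is 8, 76 mm is 7.6.

Emit:
inch_along:
  segments:
    - [0, 0, 0, 0, 0, 4, 60]
    - [0, 0, 0, 0, 0, 5.8, 60]
    - [0, 0, 0, 0, 0, 6.3, 60]
    - [0, 0, 0, 0, 0, 6.8, 60]
    - [0, 0, 0, 0, 0, 7.2, 60]
    - [0, 0, 0, 0, 0, 7.6, 60]
    - [0, 0, 0, 0, 0, 8, 60]
    - [0, 0, 0, 0, 0, 8, 60]

```text
time: 4.85
tool_pos: [537.6, 127.4, 199.3]
tcp_rot: [180.0, 0.1, 157.8]
ft_force: [-3.4, 0.2, 6.0]
finger_gap: 60.1
grip_force: 2.7
```

Converted, 8 mm is 0.8, 6 mm is 0.6.

Emit:
inch_along:
  segments:
    - [0, 0, 0, 0, 0, 0.3, 60]
    - [0, 0, 0, 0, 0, 0.6, 60]
    - [0, 0, 0, 0, 0, 0.8, 60]
    - [0, 0, 0, 0, 0, 0.8, 60]

```text
time: 5.35
tool_pos: [537.7, 127.5, 191.3]
tcp_rot: [179.9, 0.1, 157.8]
ft_force: [-3.3, -1.8, 5.4]
finger_gap: 60.2
grip_force: 2.4
```

Emit:
inch_along:
  segments:
    - [0, 0, 0, 0, 0, 0.2, 60]
    - [0, 0, 0, 0, 0, 0.4, 60]
    - [0, 0, 0, 0, 0, 0.4, 60]

```text
time: 5.72
tool_pos: [537.8, 127.5, 187.6]
tcp_rot: [179.9, 0.1, 157.8]
ft_force: [-3.5, -0.8, 7.5]
finger_gap: 59.9
grip_force: 3.6
```

Converted, 3 mm is 0.3, 1.5 mm is 0.15.

Emit:
inch_along:
  segments:
    - [0, 0, 0, 0, 0, 0.15, 60]
    - [0, 0, 0, 0, 0, 0.3, 60]
    - [0, 0, 0, 0, 0, 0.3, 60]

```text
time: 6.1
tool_pos: [538.0, 127.5, 187.2]
tcp_rot: [179.9, 0.2, 157.8]
ft_force: [-13.5, -2.3, 24.4]
finger_gap: 59.8
grip_force: 11.7
```

Run:
```python
from h import *
s=viewer.snapshot("side")
cv2.imwrite("pics/c.png",cv2.resize(s["pixels"][90:270,150:330],(590,590)))
```

```text
(no output)
```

View pics/c.png

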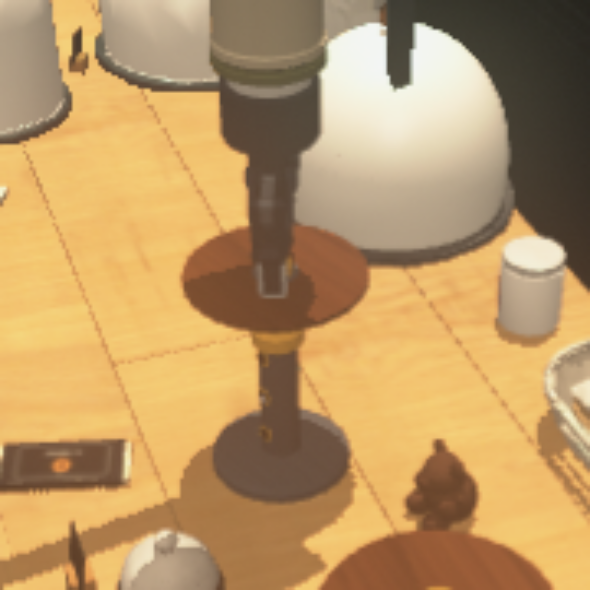

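The tube stopped dead at 24 N. The picture shows the plate lowered at (275,277), with the fingers straddling the button. I'll lift clear and check.

Converted, 200 mm is 20, 150 mm is 15.

Emit:
inch_along:
  segments:
    - [0, 0, 0, 0, 0, -3, 60]
    - [0, 0, 0, 0, 0, -8, 60]
    - [0, 0, 0, 5, 3.1, -11, 60]
    - [0, 0, 0, 10, 6.2, -11, 60]
    - [0, 0, 0, 15, 9.3, -11, 60]
    - [0, 0, 0, 20, 12.4, -11, 60]
    - [0, 0, 0, 20, 12.4, -11, 60]

```text
time: 7.02
tool_pos: [396.7, 321.1, 293.6]
tcp_rot: [179.9, 0.0, 158.1]
ft_force: [1.3, -0.0, -0.0]
finger_gap: 60.0
grip_force: 0.0
```

Run:
```python
from h import *
S=viewer.snapshot("side");T=viewer.snapshot("top")
for a,b in(((234,168),(204,210)),((284,274),(370,218))):
    A,_=blob(S,a,14);B,_=blob(T,b,12); print("button",A,B,tri(ray(S,A),ray(T,B)))
    out=[]
    for s,c,R in((S,a,52),(T,b,40)):
        m=cv2.inRange(cv2.cvtColor(s["pixels"],cv2.COLOR_BGR2HSV),(0,110,40),(12,255,150))
        w=np.zeros_like(m);cv2.circle(w,c,R,255,-1);m&=w
        e=cv2.fitEllipse(cv2.convexHull(max(cv2.findContours(m,0,2)[0],key=cv2.contourArea)));print(e);out.append(ray(s,e[0]))
    print("plate",tri(*out))
cv2.imwrite("pics/d.png",cv2.resize(S["pixels"][120:320,150:350],(590,590)))
```

```text
button [233.125 169.4  ] [205.44210526 210.73684211] (array([536.2252075 , 127.94612006, 201.7483768 ]), np.float64(0.38855131332795867))
((233.99774169921875, 173.7245635986328), (31.747297286987305, 56.15784454345703), 87.58604431152344)
((206.42465209960938, 211.22703552246094), (61.44633102416992, 61.67136764526367), 143.22940063476562)
plate (array([536.78959448, 126.64218768, 188.88779764]), np.float64(2.3336417673351626))
button [283.5 274. ] [369.43478261 217.51086957] (array([ 510.46822343, -259.68200369,  203.46828331]), np.float64(1.7026419205299534))
((283.2794494628906, 279.7501525878906), (60.38683319091797, 74.14002227783203), 96.57658386230469)
((368.10150146484375, 217.9301300048828), (60.40629577636719, 61.83211135864258), 166.00491333007812)
plate (array([ 510.28997386, -260.24942531,  188.08864942]), np.float64(1.8656300188410948))
```

View pics/d.png

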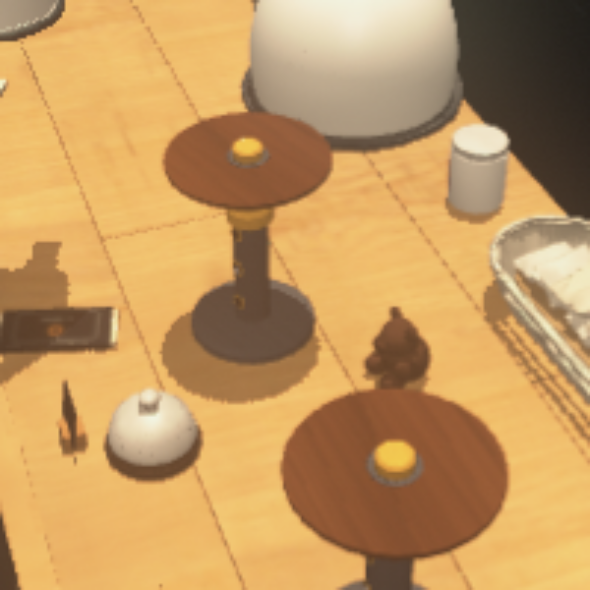

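The picture shows both plates level (measured 188.9 and 188.1 mm). Both buttons stand up, at (247,150) and (395,458), and the arm is clear.

```bash
python3 -c "
from bench import r, viewer, sense
print(r.hand_in())"
```

```text
the job is handed in; nothing more can be done
None
```

I lowered the taller stand by one hole; it stopped dead at the next one. The plates measure level within 1 mm, the button is back up, the lower stand did not move, and the job is handed in at about 7 s (no verdict came back).

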